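# Weed out the worn swivel head

### The arm

A 6-joint arm with a two-finger parallel gripper is mounted at the origin on the work surface. World frame = base frame: x ahead of the robot, y to its left, z up, the work surface at z = 0. Lengths are in m, angles in degrees, forces in N, time in s.
With the tool pointing down it reaches from about 0.375 to 0.9 m from the base axis. Payload 3.1 kg.
Tool frame: the origin (TCP) lies at the very end of the fingers, on their centre line; the grasp point (between the pads) lies bot.grip_point_offset behind it (bot.grip_point_offset is the distance from the TCP to the grasp point, in m); z points along the fingers, y is the line along which they close (so a half turn about z gives the same grasp; the last joint's range is limited). The gripper opens to 87 mm and grips with 3 to 60 N. Pads are 19 mm wide; open, the fingers measure 117 mm over their backs; the gripper's body (75 mm by 190 mm) begins 51 mm behind the grasp point.
Start: joints at [55.892, 30.224, 82.088, -0, 67.689, -10.227], TCP at [0.253, 0.571, 0.223] pointing down, gripper open.
Joint ranges: [-176.69, 176.69], [-43.24, 126.21], [12.49, 139.97], [-82, 262], [0, 151.66], [-163.58, 163.58]. Speed limits (degrees/s): [159.86, 159.86, 180, 180, 180, 180].

### API

Orientations are given as a 3x3 rotation matrix whose columns are the frame's x, y, z axes.
In Python, from rig import bot, viewer, ticket gives the robot as it stands.
- The arm moves only by the tool servo_tool, never from a script. Its argument "targets" is a list of rows, each an object with "offset": the shift along the tool's x, y, z in m, a list of three; "dr": the turn, a rotation vector about the tool's x, y, z in degrees, a list of three. In form: [{"offset": [x, y, z], "dr": [ax, ay, az]}, ...]. A call has 1 to 20 rows; each row is the pose to reach, as a shift and turn from the pose commanded when the call began, along the tool's axes at that moment; what a row does not reach only later rows make up. A row lasts 1/12 s, in which the tool goes at most 41.7 mm and 7.16 degrees, less where a joint would pass 70% of its speed; a pose out of reach is approached as far as the arm can. A call with a gripper value outside its range is refused whole. "gripper" is the gripper command: -1 is fully open, 1 is shut, values between are in proportion, set as the call begins (left out, the last holds). The fingers move at their own pace and stop on an object; the grip force is fixed at half the most. Time passes only in rows, so rows that repeat a pose let the fingers close. It gives the time, the measured TCP pose, the force, the opening and the grip force at its end, in the units of the state.
- bot.read_state(): the state, without advancing time (a new reading comes with each control period).
- viewer.capture(name): name is "side" or "top" or "wrist"; returns a dict with "color" (384x512x3 uint8, red, green, blue), "camera_matrix" (3x3 intrinsics, pixels), "R" (3x3) and "t" (3): a world point X has camera coordinates R X + t. Camera axes: x right, y down, z forward; pixel columns grow to the right and rows downward; lengths in m; the calibration is good to about 2 mm. A picture is of the moment at which its call begins. There is no depth.
- ticket.hand_in(): hands the job in; it is judged then, once.
The state is a dict: "time_s": time; "joint_positions": joint angles; "qvel": joint speeds; "tau": joint torques, N m; "position": TCP position; "tcp_rot": TCP orientation; "force": force on the tool from outside, world axes, zero at the start; "moment": the same for the moment, N m; "opening": opening from 0.0 (shut) to 1.0 (fully open); "grasp_force": force on a finger pad.
Only numpy, scipy, OpenCV 4.12 (cv2) and the standard library are available. Lean on these libraries where they do the work, as an engineer would, in place of code of your own. Each camera call takes 0.05 s, during which the arm holds its last target. There are 200 camera calls.

### The job

Three microphone-stand swivel heads stand on the stubs of the plywood board. Gently rock each arm to and fro, away from the robot and back, as far as it swings freely, to feel which joints are sound and which have free play; lift every loose head off its stub and set it down gently, standing upright, in the grey reject tray. Do not force a joint that resists, leave the sound heads seated on their stubs, and do not disturb the pedal, tape roll and mug.

Things in the scene. Friction and masses are not known exactly. Their poses are not given: they have to be found in the camera images.
- board: fixed plywood board 90 x 300 x 15 mm on the table with three upright square steel stubs (18 mm wide, 50 mm above the board's top) in a row along its y axis at y = -95, 0 and +95 mm; the heads stand on it, square to it, and rattle on their stubs by up to 3 mm at the grip each way, sound or worn. Origin: centre of its underside; x across the row, away from the robot
- head_p: one of three look-alike swivel heads for microphone stands (they swap places; names say nothing of their condition): dark steel block 50 x 50 x 62 mm, in its underside an 18 mm square socket 52 mm deep (1 mm clearance); fork ears on top up to 86 mm, a clamp bolt sticking out 34 mm to +y. About 0.56 kg. Origin: centre of the block's underside, z up. Lifts straight off its stub; stands by itself
- grip_p (a point): where to pinch the arm of head_p: middle of the bar, 72 mm above the hinge (145 mm above the block's underside). The arm is an upright aluminium flat bar, 14 mm thick along the hinge line (y of the head: pinch these faces), 20 mm wide along x of the head (the rocking direction), ending 18 mm above this point. Moves with the arm
- bar_p (a joint): hinge of head_p's arm, rad: 0 upright, + leans to +x of the head (away from the robot), stops +-0.16; line along y, 73 mm above the underside. Leans up to 0.03 at the start, sound or worn. Sound (rubber bush): 3 N at the grip stirs it, 10 N bends it 0.07 and harms it; springs back to within 0.04. Worn: swings freely, 11 mm each way at the grip, at 1 to 3 N when lightly pinched; stays where left
- head_q: one of three look-alike swivel heads for microphone stands (they swap places; names say nothing of their condition): dark steel block 50 x 50 x 62 mm, in its underside an 18 mm square socket 52 mm deep (1 mm clearance); fork ears on top up to 86 mm, a clamp bolt sticking out 34 mm to +y. About 0.56 kg. Origin: centre of the block's underside, z up. Lifts straight off its stub; stands by itself
- grip_q (a point): where to pinch the arm of head_q: middle of the bar, 72 mm above the hinge (145 mm above the block's underside). The arm is an upright aluminium flat bar, 14 mm thick along the hinge line (y of the head: pinch these faces), 20 mm wide along x of the head (the rocking direction), ending 18 mm above this point. Moves with the arm
- bar_q (a joint): hinge of head_q's arm, rad: 0 upright, + leans to +x of the head (away from the robot), stops +-0.16; line along y, 73 mm above the underside. Leans up to 0.03 at the start, sound or worn. Sound (rubber bush): 3 N at the grip stirs it, 10 N bends it 0.07 and harms it; springs back to within 0.04. Worn: swings freely, 11 mm each way at the grip, at 1 to 3 N when lightly pinched; stays where left
- head_r: one of three look-alike swivel heads for microphone stands (they swap places; names say nothing of their condition): dark steel block 50 x 50 x 62 mm, in its underside an 18 mm square socket 52 mm deep (1 mm clearance); fork ears on top up to 86 mm, a clamp bolt sticking out 34 mm to +y. About 0.56 kg. Origin: centre of the block's underside, z up. Lifts straight off its stub; stands by itself
- grip_r (a point): where to pinch the arm of head_r: middle of the bar, 72 mm above the hinge (145 mm above the block's underside). The arm is an upright aluminium flat bar, 14 mm thick along the hinge line (y of the head: pinch these faces), 20 mm wide along x of the head (the rocking direction), ending 18 mm above this point. Moves with the arm
- bar_r (a joint): hinge of head_r's arm, rad: 0 upright, + leans to +x of the head (away from the robot), stops +-0.16; line along y, 73 mm above the underside. Leans up to 0.03 at the start, sound or worn. Sound (rubber bush): 3 N at the grip stirs it, 10 N bends it 0.07 and harms it; springs back to within 0.04. Worn: swings freely, 11 mm each way at the grip, at 1 to 3 N when lightly pinched; stays where left
- tray: reject tray: fixed grey plastic open box, outside 160 (x) x 150 (y) x 35 mm (z), walls and floor about 4 to 5 mm. Origin: centre of its underside
- tray_in (a point): centre of the reject tray's inner floor; axes as the tray
- pedal: bystander: green effects pedal 115 x 70 x 35 mm with two knobs and a foot switch; origin: centre of its underside
- tape: bystander: black roll of tape lying flat, 100 mm across, 24 mm high; origin: centre of its underside
- mug: bystander: white mug, 76 mm across, 90 mm high, handle at its +y; origin: centre of its underside
Mind the look-alikes: they are no part of the job. Leave any pink or yellow look-alike of the head_p alone.

How it is judged (in metres and radians):
On the way, in this order (a step that is already met when the one before it is completed fails the run):
1. the arm of the loose head has been rocked well into its free play (0.10 rad or more either way) while the head is still on its stub ((value of joint bar_q above 0.1 rad or value of joint bar_q below -0.1 rad) and height (world z) of head_q below 0.022 m), for 0.05 s.
2. the loose head is lifted clear of its stub (height (world z) of head_q above 0.068 m), for 0.1 s.
At the end, for the whole second after the job is handed in: The loose head stands upright (within 0.1 rad) and at rest on the floor of the reject tray, its underside's centre within 55 mm (x) and 50 mm (y) of the tray's centre; both sound heads sit on their stubs within 8 mm of where they began and within 0.06 rad of upright; everything is let go (x of head_q in the frame of tray_in between -0.055 and 0.055 m and y of head_q in the frame of tray_in between -0.05 and 0.05 m and z of head_q in the frame of tray_in between -0.004 and 0.005 m and angle between head_q's own z axis and vertical below 0.1 rad and linear speed of head_q below 0.02 m/s and distance of each of head_p, head_r from where it was at the start of the episode below 0.008 m and angle between each of head_p, head_r's own z axis and vertical below 0.06 rad); the robot touches nothing.
It fails at once if a sound joint is forced: bent beyond 0.07 rad (about 10 N at the grip) (value of joint any of bar_p, bar_r above 0.07 rad or value of joint any of bar_p, bar_r below -0.07 rad).
It fails at once if the loose head is dropped or rammed into the tray (over 60 N) (contact force between head_q and tray above 60 N).
It fails at once if a bystander is moved by more than 20 mm (distance of any of pedal, tape, mug from where it was at the start of the episode above 0.02 m).
It also fails if it takes over 61 s, if anything falls off the work surface, if the arm or the gripper's body presses on something with over 40 N, if the wrist force passes 120 N, or if a joint passes its speed limit or range.

## Working session

There is one attempt and no reset: what is moved stays moved. The work goes in short steps, Python scripts to look and compute and a tool call to move; the robot and the scene stay as the last step left them, time stands still between calls to the robot, and variables do not carry over. Pictures are saved under pics/ and viewed, at most 10 in all, crops included, and the job is handed in when it is done.

Besides the shell and the picture viewer there is one more tool, called after ">>>" as a command line: name --argument value ..., lists and objects as JSON in quotes. servo_tool: Moves the arm, as the interface text tells. Its arguments: {"type":"object","properties":{"targets":{"type":"array"},"gripper":{"type":"number"}},"required":["targets"]}

```bash
mkdir -p pics; cat > h.py <<'E'
import numpy as np,cv2
from rig import bot,viewer,ticket
E
python3 - <<'E'
from h import *
import json
s=bot.read_state();print({k:np.round(v,3).tolist() for k,v in s.items()},bot.grip_point_offset)
o=[]
for n in("top","side"):
    c=viewer.capture(n);cv2.imwrite(f"pics/{n}0.png",c["color"][:,:,::-1])
    np.savez(f"{n}.npz",K=c["camera_matrix"],R=c["R"],t=c["t"]);print(n,np.round(-np.array(c["R"]).T@c["t"],3))
E
```

```text
{'time_s': 0.0, 'joint_positions': [55.893, 30.28, 82.155, -0.002, 67.689, -10.228], 'qvel': [-0.092, -0.124, 0.03, -0.074, 0.084, -0.081], 'tau': [0.001, -44.004, -17.659, 0.063, 0.058, -0.0], 'position': [0.253, 0.571, 0.222], 'tcp_rot': [[-0.914, 0.405, -0.001], [0.405, 0.914, -0.002], [0.0, -0.002, -1.0]], 'force': [0.41, 0.832, 0.784], 'moment': [-0.009, 0.017, 0.001], 'grasp_force': 0.0, 'opening': 1.0} 0.0187
top [ 0.486 -0.081  1.056]
side [ 0.356 -0.913  0.776]
```

View pics/top0.png

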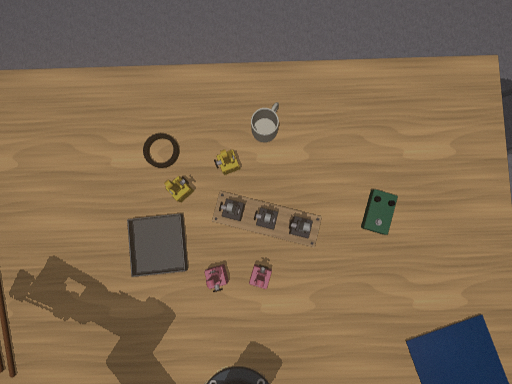

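View pics/side0.png

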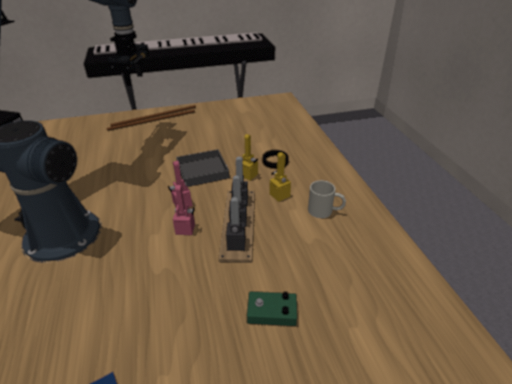

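Top view: dark heads on the board at (232,208), (266,216) and (300,226). The look-alikes to leave alone are yellow at (228,161) and (180,188), and pink at (216,277) and (261,275). Tray at (158,244), tape (161,150), mug (265,124), pedal (380,212). In the side view the dark heads run from (237,235) to (240,190). I choose the three dark heads on the plywood and check them in a crop.

```bash
python3 - <<'E'
import cv2,numpy as np
a=cv2.imread("pics/top0.png")[180:260,200:330];a=cv2.resize(a,None,fx=6,fy=6,interpolation=cv2.INTER_CUBIC)
cv2.imwrite("pics/topc.png",np.clip(a*1.8,0,255).astype(np.uint8))
E
cat >> h.py <<'E'
def ray(n,u,v,z):
    d=np.load(n+".npz");C=-d["R"].T@d["t"];r=d["R"].T@np.linalg.solve(d["K"],[u,v,1.]);return C+r*(z-C[2])/r[2]
E
```

```text
(no output)
```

View pics/topc.png

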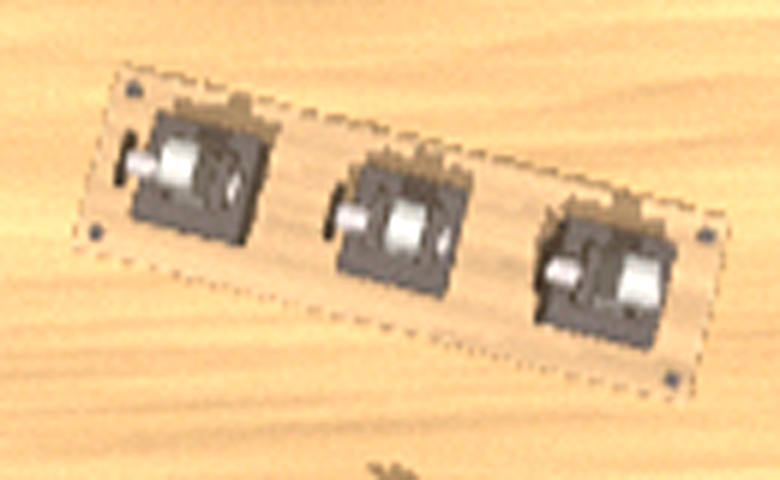

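The crop shows three dark heads with clamp bolts toward +y (left). The bar tops are at crop (179,161), (406,228) and (640,281). The board corners are at about (122,65), (730,213), (690,402) and (78,250).

```bash
python3 - <<'E'
from h import *
f=lambda u,v,z:ray("top",200+u/6-.4,180+v/6-.4,z)
cs=np.array([f(u,v,.015) for u,v in((122,65),(730,213),(690,402),(78,250))])
ctr=cs.mean(0);print(cs.round(4),ctr.round(4))
yd=(cs[0]+cs[3]-cs[1]-cs[2])[:2];yaw=np.arctan2(-yd[0],yd[1]);print("L",np.linalg.norm(yd)/2,"yaw",np.degrees(yaw))
y=yd/np.linalg.norm(yd)
for k in(95,0,-95):print("stub",k,(ctr[:2]+y*k/1e3).round(4))
for u,v in((179,161),(406,228),(640,281)):print("bartop",f(u,v,.178).round(4))
tc=np.array([ray("top",u,v,.035) for u,v in((128,215),(185,213),(188,271),(132,276))]);print(tc.round(4),tc.mean(0).round(4))
for n,u,v in(("yel1",228,161),("yel2",180,188),("pk1",216,277),("pk2",261,275)):print(n,ray("top",u,v,.08).round(3))
s=bot.read_state()
R=np.array(s["tcp_rot"]);print(np.degrees(np.arctan2(R[1,1],R[0,1])))
E
```

```text
[[ 0.592   0.0345  0.015 ]
 [ 0.5136 -0.2515  0.015 ]
 [ 0.4257 -0.2289  0.015 ]
 [ 0.5047  0.0569  0.015 ]] [ 0.509  -0.0973  0.015 ]
L 0.2965378310571798 yaw -15.39358582495544
stub 95 [ 0.5342 -0.0057]
stub 0 [ 0.509  -0.0973]
stub -95 [ 0.4838 -0.1889]
bartop [ 0.5361 -0.0058  0.178 ]
bartop [ 0.5069 -0.0957  0.178 ]
bartop [ 0.4833 -0.188   0.178 ]
[[0.5284 0.2902 0.035 ]
 [0.5295 0.1309 0.035 ]
 [0.3699 0.1241 0.035 ]
 [0.3605 0.2784 0.035 ]] [0.4471 0.2059 0.035 ]
yel1 [0.665 0.004 0.08 ]
yel2 [0.595 0.134 0.08 ]
pk1 [0.358 0.042 0.08 ]
pk2 [ 0.36  -0.076  0.08 ]
66.11863046803477
```

>>> servo_tool --targets '[{"offset": [-0.491,-0.413,0],"dr": [0,0,-8.5]},{"offset": [-0.491,-0.413,0],"dr": [0,0,-8.5]},{"offset": [-0.491,-0.413,0],"dr": [0,0,-8.5]},{"offset": [-0.491,-0.413,0],"dr": [0,0,-8.5]},{"offset": [-0.491,-0.413,0],"dr": [0,0,-8.5]},{"offset": [-0.491,-0.413,0],"dr": [0,0,-8.5]},{"offset": [-0.491,-0.413,0],"dr": [0,0,-8.5]},{"offset": [-0.491,-0.413,0],"dr": [0,0,-8.5]},{"offset": [-0.491,-0.413,0],"dr": [0,0,-8.5]},{"offset": [-0.491,-0.413,0],"dr": [0,0,-8.5]},{"offset": [-0.491,-0.413,0],"dr": [0,0,-8.5]},{"offset": [-0.491,-0.413,0],"dr": [0,0,-8.5]},{"offset": [-0.491,-0.413,0],"dr": [0,0,-8.5]},{"offset": [-0.491,-0.413,0],"dr": [0,0,-8.5]},{"offset": [-0.491,-0.413,0],"dr": [0,0,-8.5]},{"offset": [-0.491,-0.413,0],"dr": [0,0,-8.5]},{"offset": [-0.491,-0.413,0],"dr": [0,0,-8.5]},{"offset": [-0.491,-0.413,0],"dr": [0,0,-8.5]},{"offset": [-0.491,-0.413,0],"dr": [0,0,-8.5]},{"offset": [-0.491,-0.413,0],"dr": [0,0,-8.5]}]'

```text
time_s: 1.77
position: [0.5336, -0.0034, 0.2223]
tcp_rot: [[-0.965, 0.264, -0.001], [0.264, 0.965, 0.001], [0.002, 0.0, -1.0]]
force: [-0.1, 0.3, -0.4]
opening: 1.002
grasp_force: 0.0
```

```bash
python3 - <<'E'
from h import *
c=viewer.capture("wrist");cv2.imwrite("pics/w1.png",c["color"][:,:,::-1])
np.savez("w1.npz",K=c["camera_matrix"],R=c["R"],t=c["t"]);print(np.round(-np.array(c["R"]).T@c["t"],3))
for n in("w1","top"):
  d=np.load(n+".npz")
  for p in((.535,-.006,.178),(.508,-.0965,.178),(.484,-.1885,.178)):
    q=d["K"]@(d["R"]@np.array(p)+d["t"]);print(n,q[:2]/q[2])
E
```

```text
[0.453 0.017 0.384]
w1 [253.53165537 217.68872134]
w1 [118.58099069 214.78182277]
w1 [-17.05013559 216.2357269 ]
top [229.53110793 206.90510047]
top [267.57744035 217.11896226]
top [306.46608107 226.1221286 ]
```

View pics/w1.png

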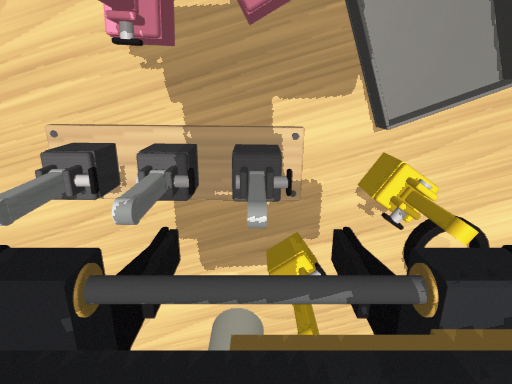

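The wrist view shows the +y head's bar end at (258,217), on the tool's centre line: the fingers are at about (160,·) and (350,·). The tool yaw matches the board's, so I descend and close partway.

>>> servo_tool --targets '[{"offset": [-0.001,0,0.03],"dr": [0,0,0]},{"offset": [-0.001,0,0.05],"dr": [0,0,0]},{"offset": [-0.001,0,0.065],"dr": [0,0,0]},{"offset": [-0.001,0,0.075],"dr": [0,0,0]},{"offset": [-0.001,0,0.081],"dr": [0,0,0]},{"offset": [-0.001,0,0.081],"dr": [0,0,0]},{"offset": [-0.001,0,0.081],"dr": [0,0,0]}]'

```text
time_s: 2.4
position: [0.5359, -0.0048, 0.1419]
tcp_rot: [[-0.964, 0.265, 0.0], [0.265, 0.964, -0.0], [-0.0, 0.0, -1.0]]
force: [0.3, 0.0, 0.6]
opening: 1.003
grasp_force: 0.0
```

>>> servo_tool --targets '[{"offset": [0,0,0],"dr": [0,0,0]},{"offset": [0,0,0],"dr": [0,0,0]},{"offset": [0,0,0],"dr": [0,0,0]},{"offset": [0,0,0],"dr": [0,0,0]},{"offset": [0,0,0],"dr": [0,0,0]},{"offset": [0,0,0],"dr": [0,0,0]}]' --gripper 0.5

```text
time_s: 2.9
position: [0.5358, -0.0053, 0.1418]
tcp_rot: [[-0.964, 0.265, 0.0], [0.265, 0.964, -0.0], [-0.0, 0.0, -1.0]]
force: [0.2, -0.3, -0.2]
opening: 0.629
grasp_force: 0.0
```

```bash
python3 - <<'E'
from h import *
c=viewer.capture("wrist");cv2.imwrite("pics/w2.png",cv2.resize(c["color"][150:350,130:380,::-1],None,fx=3,fy=3))
E
```

```text
(no output)
```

View pics/w2.png

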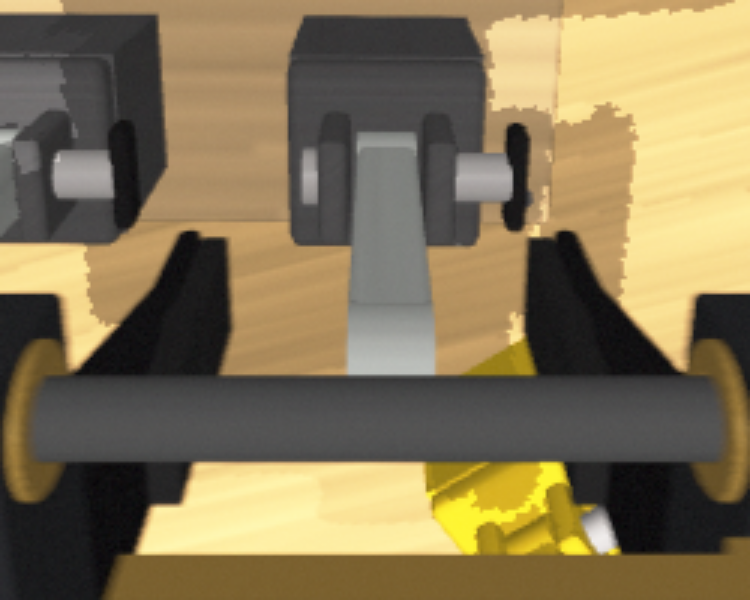

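The crop shows the bar (348–435) between the finger faces at 230 and 527, about 2 mm toward +y of centre. I shift 2 mm and pinch.

>>> servo_tool --targets '[{"offset": [0,0.002,0],"dr": [0,0,0]},{"offset": [0,0.002,0],"dr": [0,0,0]},{"offset": [0,0.002,0],"dr": [0,0,0]},{"offset": [0,0.002,0],"dr": [0,0,0]},{"offset": [0,0.002,0],"dr": [0,0,0]}]' --gripper 0.5

```text
time_s: 3.37
position: [0.5362, -0.0033, 0.1415]
tcp_rot: [[-0.964, 0.265, -0.0], [0.265, 0.964, -0.0], [0.0, -0.0, -1.0]]
force: [0.1, -0.2, -0.0]
opening: 0.271
grasp_force: 0.0
```

>>> servo_tool --targets '[{"offset": [0,0,0],"dr": [0,0,0]},{"offset": [0,0,0],"dr": [0,0,0]},{"offset": [0,0,0],"dr": [0,0,0]},{"offset": [0,0,0],"dr": [0,0,0]},{"offset": [0,0,0],"dr": [0,0,0]}]' --gripper 0.72

```text
time_s: 3.78
position: [0.5363, -0.0033, 0.1416]
tcp_rot: [[-0.964, 0.265, 0.0], [0.265, 0.964, 0.0], [-0.0, 0.0, -1.0]]
force: [0.5, 0.0, 0.1]
opening: 0.159
grasp_force: 30.0
```

>>> servo_tool --targets '[{"offset": [-0.0004,0,0],"dr": [0,0.4,0]},{"offset": [-0.0008,0,0],"dr": [0,0.8,0]},{"offset": [-0.0011,0,0],"dr": [0,1.2,0]},{"offset": [-0.0015,0,0],"dr": [0,1.6,0]},{"offset": [-0.0015,0,0],"dr": [0,1.6,0]},{"offset": [-0.0015,0,0],"dr": [0,1.6,0]}]'

```text
time_s: 4.28
position: [0.5381, -0.0038, 0.1417]
tcp_rot: [[-0.964, 0.265, -0.026], [0.265, 0.964, 0.007], [0.027, 0.0, -1.0]]
force: [0.0, -0.1, 1.2]
opening: 0.156
grasp_force: 30.0
```

>>> servo_tool --targets '[{"offset": [-0.0004,0,0],"dr": [0,0.4,0]},{"offset": [-0.0008,0,0],"dr": [0,0.8,0]},{"offset": [-0.0008,0,0],"dr": [0,0.8,0]},{"offset": [-0.0008,0,0],"dr": [0,0.8,0]}]'

```text
time_s: 4.62
position: [0.5384, -0.0039, 0.1417]
tcp_rot: [[-0.963, 0.265, -0.041], [0.265, 0.964, 0.011], [0.042, 0.0, -0.999]]
force: [-0.9, 0.8, 3.4]
opening: 0.158
grasp_force: 30.0
```

```bash
python3 - <<'E'
from h import *
s=bot.read_state();print(np.round(s["force"],2),np.round(s["moment"],3))
E
```

```text
[-0.92  0.79  3.39] [-0.079 -0.113 -0.062]
```

>>> servo_tool --targets '[{"offset": [-0.0005,0,-0.0003],"dr": [0,0.4,0]},{"offset": [-0.001,0,-0.0003],"dr": [0,0.8,0]},{"offset": [-0.001,0,-0.0003],"dr": [0,0.8,0]},{"offset": [-0.001,0,-0.0003],"dr": [0,0.8,0]}]'

```text
time_s: 4.95
position: [0.5389, -0.004, 0.1417]
tcp_rot: [[-0.963, 0.265, -0.055], [0.265, 0.964, 0.015], [0.057, -0.0, -0.998]]
force: [-2.1, 1.0, 2.4]
opening: 0.162
grasp_force: 30.0
```

```bash
python3 - <<'E'
from h import *
s=bot.read_state();print(np.round(s["force"],2),np.round(s["moment"],3))
E
```

```text
[-2.12  0.99  2.41] [ 0.022  0.055 -0.055]
```

>>> servo_tool --targets '[{"offset": [-0.0005,0,0],"dr": [0,0.4,0]},{"offset": [-0.001,0,0],"dr": [0,0.8,0]},{"offset": [-0.001,0,0],"dr": [0,0.8,0]},{"offset": [-0.001,0,0],"dr": [0,0.8,0]}]'

```text
time_s: 5.28
position: [0.5396, -0.0042, 0.1416]
tcp_rot: [[-0.962, 0.265, -0.069], [0.265, 0.964, 0.019], [0.072, -0.0, -0.997]]
force: [-3.5, 1.2, 3.1]
opening: 0.154
grasp_force: 30.0
```

```bash
python3 - <<'E'
from h import *
s=bot.read_state();print(np.round(s["force"],2),np.round(s["moment"],3))
E
```

```text
[-3.46  1.23  3.13] [ 0.124  0.424 -0.087]
```

>>> servo_tool --targets '[{"offset": [0.0011,0,0],"dr": [0,-1,0]},{"offset": [0.0022,0,0.0001],"dr": [0,-2,0]},{"offset": [0.0032,0,0.0002],"dr": [0,-3,0]},{"offset": [0.0043,0,0.0003],"dr": [0,-4,0]},{"offset": [0.0043,0,0.0003],"dr": [0,-4,0]},{"offset": [0.0043,0,0.0003],"dr": [0,-4,0]}]'

```text
time_s: 5.78
position: [0.5358, -0.0031, 0.1415]
tcp_rot: [[-0.964, 0.265, -0.001], [0.265, 0.964, 0.0], [0.001, -0.0, -1.0]]
force: [-1.7, 0.8, 2.2]
opening: 0.157
grasp_force: 30.0
```

>>> servo_tool --targets '[{"offset": [0.0005,0,0],"dr": [0,-0.5,0]},{"offset": [0.001,0,0],"dr": [0,-1,0]},{"offset": [0.0016,0,0],"dr": [0,-1.6,0]},{"offset": [0.0016,0,0],"dr": [0,-1.6,0]},{"offset": [0.0016,0,0],"dr": [0,-1.6,0]}]'

```text
time_s: 6.2
position: [0.5348, -0.0029, 0.1416]
tcp_rot: [[-0.964, 0.265, 0.027], [0.265, 0.964, -0.008], [-0.028, 0.0, -1.0]]
force: [-1.4, 0.2, -0.3]
opening: 0.158
grasp_force: 30.0
```

>>> servo_tool --targets '[{"offset": [0.0005,0,0],"dr": [0,-0.4,0]},{"offset": [0.001,0,0],"dr": [0,-0.8,0]},{"offset": [0.001,0,0],"dr": [0,-0.8,0]},{"offset": [0.001,0,0],"dr": [0,-0.8,0]}]'

```text
time_s: 6.53
position: [0.5338, -0.0026, 0.1417]
tcp_rot: [[-0.963, 0.265, 0.041], [0.265, 0.964, -0.011], [-0.042, 0.0, -0.999]]
force: [-0.9, 1.3, 1.3]
opening: 0.16
grasp_force: 30.0
```

>>> servo_tool --targets '[{"offset": [0.0005,0,0],"dr": [0,-0.4,0]},{"offset": [0.001,0,0],"dr": [0,-0.8,0]},{"offset": [0.001,0,0],"dr": [0,-0.8,0]},{"offset": [0.001,0,0],"dr": [0,-0.8,0]}]'

```text
time_s: 6.87
position: [0.5332, -0.0024, 0.1418]
tcp_rot: [[-0.963, 0.265, 0.055], [0.265, 0.964, -0.015], [-0.057, 0.0, -0.998]]
force: [-0.2, -0.2, 0.4]
opening: 0.163
grasp_force: 30.0
```

>>> servo_tool --targets '[{"offset": [0.0005,0,0],"dr": [0,-0.4,0]},{"offset": [0.001,0,0],"dr": [0,-0.8,0]},{"offset": [0.001,0,0],"dr": [0,-0.8,0]},{"offset": [0.001,0,0],"dr": [0,-0.8,0]}]'

```text
time_s: 7.2
position: [0.5326, -0.0023, 0.1417]
tcp_rot: [[-0.962, 0.265, 0.069], [0.265, 0.964, -0.019], [-0.072, 0.0, -0.997]]
force: [0.9, -0.8, -0.6]
opening: 0.157
grasp_force: 30.0
```

>>> servo_tool --targets '[{"offset": [0.0005,0,0],"dr": [0,-0.4,0]},{"offset": [0.001,0,0],"dr": [0,-0.8,0]},{"offset": [0.001,0,0],"dr": [0,-0.8,0]},{"offset": [0.001,0,0],"dr": [0,-0.8,0]}]'

```text
time_s: 7.53
position: [0.5317, -0.002, 0.1418]
tcp_rot: [[-0.961, 0.265, 0.083], [0.264, 0.964, -0.023], [-0.086, 0.0, -0.996]]
force: [4.0, -0.9, -1.5]
opening: 0.158
grasp_force: 30.0
```

>>> servo_tool --targets '[{"offset": [0.0005,0,0],"dr": [0,-0.4,0]},{"offset": [0.001,0,0],"dr": [0,-0.8,0]},{"offset": [0.001,0,0],"dr": [0,-0.8,0]},{"offset": [0.001,0,0],"dr": [0,-0.8,0]}]'

```text
time_s: 7.87
position: [0.531, -0.0018, 0.1417]
tcp_rot: [[-0.959, 0.265, 0.097], [0.264, 0.964, -0.027], [-0.101, 0.0, -0.995]]
force: [5.1, -1.3, -1.7]
opening: 0.158
grasp_force: 30.0
```

Resistance climbs steadily to 5 N, so this joint is sound. I return to neutral and let go.

>>> servo_tool --targets '[{"offset": [-0.0012,0,0],"dr": [0,1,0]},{"offset": [-0.0024,0,0],"dr": [0,2,0]},{"offset": [-0.0036,0,0],"dr": [0,3,0]},{"offset": [-0.0048,0,0],"dr": [0,4,0]},{"offset": [-0.0066,0,0],"dr": [0,5.6,0]},{"offset": [-0.0066,0,0],"dr": [0,5.6,0]}]'

```text
time_s: 8.37
position: [0.5365, -0.0034, 0.1418]
tcp_rot: [[-0.964, 0.265, -0.001], [0.265, 0.964, 0.0], [0.001, -0.0, -1.0]]
force: [1.0, -0.9, -0.9]
opening: 0.155
grasp_force: 30.0
```

>>> servo_tool --targets '[{"offset": [0,0,0],"dr": [0,0,0]},{"offset": [0,0,0],"dr": [0,0,0]},{"offset": [0,0,0],"dr": [0,0,0]},{"offset": [0,0,0],"dr": [0,0,0]},{"offset": [0,0,0],"dr": [0,0,0]},{"offset": [0,0,-0.02],"dr": [0,0,0]},{"offset": [0,0,-0.05],"dr": [0,0,0]},{"offset": [0,0,-0.08],"dr": [0,0,0]},{"offset": [0,0,-0.08],"dr": [0,0,0]},{"offset": [0,0,-0.08],"dr": [0,0,0]}]' --gripper -0.1

```text
time_s: 9.2
position: [0.5372, -0.0034, 0.224]
tcp_rot: [[-0.964, 0.265, 0.004], [0.265, 0.964, -0.001], [-0.005, 0.0, -1.0]]
force: [0.2, -0.3, -0.1]
opening: 0.55
grasp_force: 0.0
```

>>> servo_tool --targets '[{"offset": [0.003,-0.03,0],"dr": [0,0.2,0]},{"offset": [0.003,-0.06,0],"dr": [0,0.2,0]},{"offset": [0.003,-0.0945,0],"dr": [0,0.2,0]},{"offset": [0.003,-0.0945,0.03],"dr": [0,0.2,0]},{"offset": [0.003,-0.0945,0.06],"dr": [0,0.2,0]},{"offset": [0.003,-0.0945,0.081],"dr": [0,0.2,0]},{"offset": [0.003,-0.0945,0.081],"dr": [0,0.2,0]},{"offset": [0.003,-0.0945,0.081],"dr": [0,0.2,0]},{"offset": [0.003,-0.0945,0.081],"dr": [0,0.2,0]}]'

```text
time_s: 9.95
position: [0.5085, -0.0935, 0.1413]
tcp_rot: [[-0.964, 0.265, -0.003], [0.265, 0.964, 0.001], [0.003, -0.0, -1.0]]
force: [-0.4, -0.1, 0.1]
opening: 0.548
grasp_force: 0.0
```

```bash
python3 - <<'E'
from h import *
c=viewer.capture("wrist");cv2.imwrite("pics/w3.png",cv2.resize(c["color"][150:350,130:380,::-1],None,fx=3,fy=3))
E
```

```text
(no output)
```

View pics/w3.png

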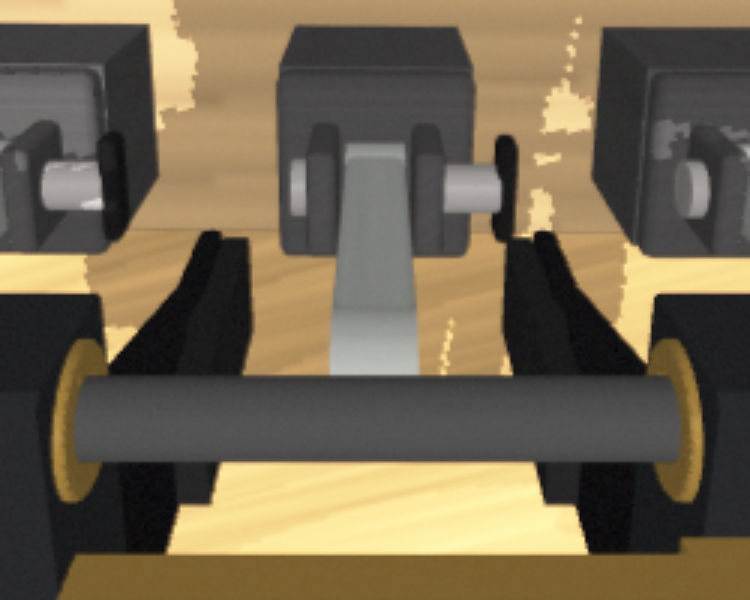

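The middle bar (332–418) is centred between the fingers (250, 504). I pinch and rock.

>>> servo_tool --targets '[{"offset": [0,0,0],"dr": [0,0,0]},{"offset": [0,0,0],"dr": [0,0,0]},{"offset": [0,0,0],"dr": [0,0,0]},{"offset": [0,0,0],"dr": [0,0,0]},{"offset": [0,0,0],"dr": [0,0,0]},{"offset": [0,0,0],"dr": [0,0,0]},{"offset": [0,0,0],"dr": [0,0,0]},{"offset": [0,0,0],"dr": [0,0,0]}]' --gripper 0.72

```text
time_s: 10.67
position: [0.5083, -0.0939, 0.1412]
tcp_rot: [[-0.964, 0.265, -0.003], [0.265, 0.964, 0.0], [0.003, -0.001, -1.0]]
force: [-0.4, 0.0, 2.1]
opening: 0.159
grasp_force: 30.0
```

>>> servo_tool --targets '[{"offset": [-0.0006,0,0],"dr": [0,0.6,0]},{"offset": [-0.0012,0,0],"dr": [0,1.2,0]},{"offset": [-0.0018,0,0],"dr": [0,1.8,0]},{"offset": [-0.0023,0,0],"dr": [0,2.4,0]},{"offset": [-0.0023,0,0],"dr": [0,2.4,0]},{"offset": [-0.0023,0,0],"dr": [0,2.4,0]}]'

```text
time_s: 11.17
position: [0.5107, -0.0944, 0.1413]
tcp_rot: [[-0.963, 0.265, -0.044], [0.265, 0.964, 0.012], [0.045, -0.0, -0.999]]
force: [-2.2, -1.8, 4.4]
opening: 0.158
grasp_force: 30.0
```

>>> servo_tool --targets '[{"offset": [-0.0005,0,-0.0002],"dr": [0,0.4,0]},{"offset": [-0.001,0,-0.0002],"dr": [0,0.8,0]},{"offset": [-0.001,0,-0.0002],"dr": [0,0.8,0]},{"offset": [-0.001,0,-0.0002],"dr": [0,0.8,0]}]'

```text
time_s: 11.5
position: [0.5111, -0.0945, 0.1413]
tcp_rot: [[-0.962, 0.265, -0.058], [0.265, 0.964, 0.016], [0.061, -0.0, -0.998]]
force: [-2.2, -0.6, 4.3]
opening: 0.158
grasp_force: 30.0
```

>>> servo_tool --targets '[{"offset": [-0.0005,0,0],"dr": [0,0.4,0]},{"offset": [-0.001,0,0],"dr": [0,0.8,0]},{"offset": [-0.001,0,0],"dr": [0,0.8,0]},{"offset": [-0.001,0,0],"dr": [0,0.8,0]}]'

```text
time_s: 11.83
position: [0.5114, -0.0946, 0.1413]
tcp_rot: [[-0.961, 0.265, -0.073], [0.264, 0.964, 0.02], [0.076, -0.0, -0.997]]
force: [-3.6, -0.9, 6.1]
opening: 0.159
grasp_force: 30.0
```

>>> servo_tool --targets '[{"offset": [-0.0005,0,-0.0005],"dr": [0,0.4,0]},{"offset": [-0.001,0,-0.0008],"dr": [0,0.8,0]},{"offset": [-0.001,0,-0.0008],"dr": [0,0.8,0]},{"offset": [-0.001,0,-0.0008],"dr": [0,0.8,0]}]'

```text
time_s: 12.17
position: [0.5117, -0.0946, 0.1413]
tcp_rot: [[-0.96, 0.265, -0.089], [0.264, 0.964, 0.024], [0.092, -0.0, -0.996]]
force: [-5.4, -1.0, 2.6]
opening: 0.162
grasp_force: 30.0
```

This one resists too: 5.4 N and rising. I return, release and go to the third.

>>> servo_tool --targets '[{"offset": [0.0013,0,0.0002],"dr": [0,-1.2,0]},{"offset": [0.0026,0,0.0004],"dr": [0,-2.4,0]},{"offset": [0.004,0,0.0007],"dr": [0,-3.6,0]},{"offset": [0.0053,0,0.001],"dr": [0,-4.8,0]},{"offset": [0.0053,0,0.001],"dr": [0,-4.8,0]},{"offset": [0.0053,0,0.001],"dr": [0,-4.8,0]}]'

```text
time_s: 12.67
position: [0.5075, -0.0934, 0.1412]
tcp_rot: [[-0.964, 0.265, -0.006], [0.265, 0.964, 0.002], [0.006, 0.0, -1.0]]
force: [-2.6, -1.3, 3.9]
opening: 0.162
grasp_force: 30.0
```

>>> servo_tool --targets '[{"offset": [0,0,0],"dr": [0,0,0]},{"offset": [0,0,0],"dr": [0,0,0]},{"offset": [0,0,0],"dr": [0,0,0]},{"offset": [0,0,0],"dr": [0,0,0]},{"offset": [0,0,0],"dr": [0,0,0]},{"offset": [0,0,-0.02],"dr": [0,0,0]},{"offset": [0,0,-0.05],"dr": [0,0,0]},{"offset": [0,0,-0.08],"dr": [0,0,0]},{"offset": [0.001,-0.03,-0.08],"dr": [0,0,0]},{"offset": [0.001,-0.06,-0.08],"dr": [0,0,0]},{"offset": [0.001,-0.095,-0.08],"dr": [0,0,0]},{"offset": [0.001,-0.095,-0.08],"dr": [0,0,0]},{"offset": [0.001,-0.095,-0.05],"dr": [0,0,0]},{"offset": [0.001,-0.095,-0.02],"dr": [0,0,0]},{"offset": [0.001,-0.095,0],"dr": [0,0,0]},{"offset": [0.001,-0.095,0],"dr": [0,0,0]},{"offset": [0.001,-0.095,0],"dr": [0,0,0]}]' --gripper -0.1

```text
time_s: 14.08
position: [0.4817, -0.1844, 0.1406]
tcp_rot: [[-0.964, 0.265, -0.005], [0.265, 0.964, 0.003], [0.006, 0.001, -1.0]]
force: [0.4, 0.4, -0.6]
opening: 0.551
grasp_force: 0.0
```

```bash
python3 - <<'E'
from h import *
c=viewer.capture("wrist");cv2.imwrite("pics/w4.png",cv2.resize(c["color"][150:350,130:380,::-1],None,fx=3,fy=3))
E
```

```text
(no output)
```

View pics/w4.png

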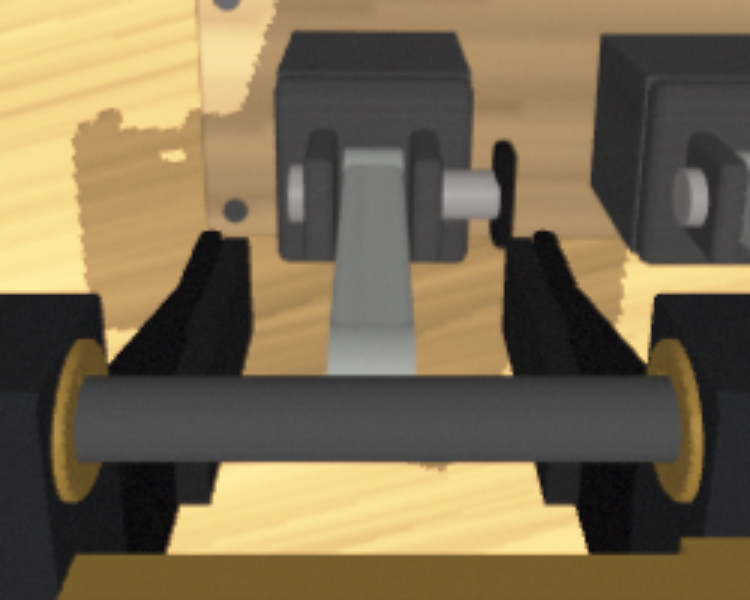

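Third bar centre is at 371 against a finger middle of 377, about 1 mm off. I correct it, pinch and rock.

>>> servo_tool --targets '[{"offset": [0,-0.0008,0],"dr": [0,-0.2,0]},{"offset": [0,-0.0008,0],"dr": [0,-0.2,0]},{"offset": [0,-0.0008,0],"dr": [0,-0.2,0]},{"offset": [0,-0.0008,0],"dr": [0,-0.2,0]},{"offset": [0,-0.0008,0],"dr": [0,-0.2,0]},{"offset": [0,-0.0008,0],"dr": [0,-0.2,0]},{"offset": [0,-0.0008,0],"dr": [0,-0.2,0]},{"offset": [0,-0.0008,0],"dr": [0,-0.2,0]}]' --gripper 0.72

```text
time_s: 14.8
position: [0.482, -0.1855, 0.1415]
tcp_rot: [[-0.964, 0.266, 0.0], [0.266, 0.964, 0.0], [-0.0, 0.0, -1.0]]
force: [-0.5, 0.9, 1.8]
opening: 0.153
grasp_force: 30.0
```

>>> servo_tool --targets '[{"offset": [-0.0006,0,0],"dr": [0,0.6,0]},{"offset": [-0.0012,0,0],"dr": [0,1.2,0]},{"offset": [-0.0018,0,0],"dr": [0,1.8,0]},{"offset": [-0.0023,0,0],"dr": [0,2.4,0]},{"offset": [-0.0023,0,0],"dr": [0,2.4,0]},{"offset": [-0.0023,0,0],"dr": [0,2.4,0]}]'

```text
time_s: 15.3
position: [0.4843, -0.1862, 0.1415]
tcp_rot: [[-0.963, 0.265, -0.041], [0.265, 0.964, 0.011], [0.042, 0.0, -0.999]]
force: [0.1, 2.0, 4.7]
opening: 0.157
grasp_force: 30.0
```

>>> servo_tool --targets '[{"offset": [-0.0005,0,-0.0002],"dr": [0,0.4,0]},{"offset": [-0.001,0,-0.0002],"dr": [0,0.8,0]},{"offset": [-0.001,0,-0.0002],"dr": [0,0.8,0]},{"offset": [-0.001,0,-0.0002],"dr": [0,0.8,0]}]'

```text
time_s: 15.63
position: [0.485, -0.1864, 0.1415]
tcp_rot: [[-0.963, 0.265, -0.054], [0.265, 0.964, 0.015], [0.056, 0.0, -0.998]]
force: [-0.1, 2.3, 3.2]
opening: 0.159
grasp_force: 30.0
```

>>> servo_tool --targets '[{"offset": [-0.0005,0,-0.0002],"dr": [0,0.4,0]},{"offset": [-0.001,0,-0.0002],"dr": [0,0.8,0]},{"offset": [-0.001,0,-0.0002],"dr": [0,0.8,0]},{"offset": [-0.001,0,-0.0002],"dr": [0,0.8,0]}]'

```text
time_s: 15.97
position: [0.4858, -0.1867, 0.1415]
tcp_rot: [[-0.962, 0.265, -0.068], [0.264, 0.964, 0.019], [0.071, 0.0, -0.997]]
force: [-1.3, 2.0, 1.8]
opening: 0.159
grasp_force: 30.0
```

>>> servo_tool --targets '[{"offset": [-0.0005,0,0],"dr": [0,0.4,0]},{"offset": [-0.001,0,0],"dr": [0,0.8,0]},{"offset": [-0.001,0,0],"dr": [0,0.8,0]},{"offset": [-0.001,0,0],"dr": [0,0.8,0]}]'

```text
time_s: 16.3
position: [0.4868, -0.187, 0.1415]
tcp_rot: [[-0.961, 0.265, -0.082], [0.264, 0.964, 0.023], [0.085, 0.0, -0.996]]
force: [-1.8, 2.1, 2.5]
opening: 0.159
grasp_force: 30.0
```

>>> servo_tool --targets '[{"offset": [-0.0005,0,0],"dr": [0,0.4,0]},{"offset": [-0.001,0,0],"dr": [0,0.8,0]},{"offset": [-0.001,0,0],"dr": [0,0.8,0]},{"offset": [-0.001,0,0],"dr": [0,0.8,0]}]'

```text
time_s: 16.63
position: [0.4879, -0.1873, 0.1416]
tcp_rot: [[-0.96, 0.265, -0.095], [0.264, 0.964, 0.026], [0.098, 0.0, -0.995]]
force: [-1.9, 2.0, 4.8]
opening: 0.157
grasp_force: 30.0
```

>>> servo_tool --targets '[{"offset": [-0.0005,0,0],"dr": [0,0.4,0]},{"offset": [-0.001,0,0],"dr": [0,0.8,0]},{"offset": [-0.001,0,0],"dr": [0,0.8,0]},{"offset": [-0.001,0,0],"dr": [0,0.8,0]}]'

```text
time_s: 16.97
position: [0.4888, -0.1875, 0.1415]
tcp_rot: [[-0.958, 0.265, -0.108], [0.263, 0.964, 0.03], [0.112, 0.0, -0.994]]
force: [-2.9, 2.7, 4.7]
opening: 0.156
grasp_force: 30.0
```

This arm moves 9 mm with no real resistance, so it is the loose one. I rock it a bit farther, then back the other way.

>>> servo_tool --targets '[{"offset": [-0.0008,0,-0.0003],"dr": [0,0.6,0]},{"offset": [-0.0015,0,-0.0005],"dr": [0,1.2,0]},{"offset": [-0.0023,0,-0.0005],"dr": [0,1.6,0]},{"offset": [-0.0023,0,-0.0005],"dr": [0,1.6,0]},{"offset": [-0.0023,0,-0.0005],"dr": [0,1.6,0]}]'

```text
time_s: 17.38
position: [0.4906, -0.188, 0.1413]
tcp_rot: [[-0.955, 0.265, -0.136], [0.262, 0.964, 0.038], [0.141, 0.0, -0.99]]
force: [-3.2, 1.9, 0.9]
opening: 0.157
grasp_force: 30.0
```

>>> servo_tool --targets '[{"offset": [0.0024,0,0.0003],"dr": [0,-2,0]},{"offset": [0.0048,0,0.0006],"dr": [0,-4,0]},{"offset": [0.0072,0,0.0009],"dr": [0,-6,0]},{"offset": [0.0095,0,0.0012],"dr": [0,-8,0]},{"offset": [0.0112,0,0.0015],"dr": [0,-9.5,0]},{"offset": [0.013,0,0.0018],"dr": [0,-11,0]},{"offset": [0.0142,0,0.002],"dr": [0,-12,0]},{"offset": [0.0142,0,0.002],"dr": [0,-12,0]},{"offset": [0.0142,0,0.002],"dr": [0,-12,0]}]'

```text
time_s: 18.13
position: [0.4786, -0.1852, 0.1416]
tcp_rot: [[-0.961, 0.266, 0.07], [0.265, 0.964, -0.02], [-0.073, -0.001, -0.997]]
force: [0.6, 0.6, -4.6]
opening: 0.158
grasp_force: 30.0
```

>>> servo_tool --targets '[{"offset": [0.0012,0,0],"dr": [0,-1,0]},{"offset": [0.0024,0,0],"dr": [0,-2,0]},{"offset": [0.0036,0,0],"dr": [0,-3,0]},{"offset": [0.0045,0,0],"dr": [0,-3.8,0]},{"offset": [0.0045,0,0],"dr": [0,-3.8,0]},{"offset": [0.0045,0,0],"dr": [0,-3.8,0]}]'

```text
time_s: 18.63
position: [0.4746, -0.1841, 0.1414]
tcp_rot: [[-0.955, 0.266, 0.133], [0.263, 0.964, -0.037], [-0.139, -0.001, -0.99]]
force: [5.4, 0.3, -8.6]
opening: 0.159
grasp_force: 30.0
```

Swung freely both ways. I return to upright and lift straight up.

>>> servo_tool --targets '[{"offset": [-0.0019,0,0.0003],"dr": [0,2,0]},{"offset": [-0.0038,0,0.0005],"dr": [0,4,0]},{"offset": [-0.0057,0,0.0008],"dr": [0,6,0]},{"offset": [-0.0076,0,0.001],"dr": [0,8,0]},{"offset": [-0.0076,0,0.001],"dr": [0,8,0]},{"offset": [-0.0076,0,0.001],"dr": [0,8,0]},{"offset": [-0.0076,0,0.001],"dr": [0,8,0]}]'

```text
time_s: 19.22
position: [0.4813, -0.1858, 0.1416]
tcp_rot: [[-0.964, 0.265, -0.0], [0.265, 0.964, -0.001], [0.0, -0.001, -1.0]]
force: [3.5, -0.1, -4.6]
opening: 0.162
grasp_force: 30.0
```

>>> servo_tool --targets '[{"offset": [0,0,-0.003],"dr": [0,0,0]},{"offset": [0,0,-0.007],"dr": [0,0,0]},{"offset": [0,0,-0.012],"dr": [0,0,0]},{"offset": [0,0,-0.018],"dr": [0,0,0]},{"offset": [0,0,-0.024],"dr": [0,0,0]},{"offset": [0,0,-0.03],"dr": [0,0,0]}]'

```text
time_s: 19.72
position: [0.4797, -0.1851, 0.1721]
tcp_rot: [[-0.964, 0.265, -0.005], [0.265, 0.964, 0.001], [0.005, -0.0, -1.0]]
force: [0.3, 0.2, -6.7]
opening: 0.157
grasp_force: 30.0
```

>>> servo_tool --targets '[{"offset": [0,0,-0.008],"dr": [0,0,0]},{"offset": [0,0,-0.016],"dr": [0,0,0]},{"offset": [0,0,-0.024],"dr": [0,0,0]},{"offset": [0,0,-0.034],"dr": [0,0,0]},{"offset": [0,0,-0.046],"dr": [0,0,0]},{"offset": [0,0,-0.062],"dr": [0,0,0]},{"offset": [0,0,-0.08],"dr": [0,0,0]},{"offset": [0,0,-0.1],"dr": [0,0,0]},{"offset": [0,0,-0.12],"dr": [0,0,0]},{"offset": [0,0,-0.14],"dr": [0,0,0]},{"offset": [0,0,-0.155],"dr": [0,0,0]},{"offset": [0,0,-0.165],"dr": [0,0,0]},{"offset": [0,0,-0.17],"dr": [0,0,0]},{"offset": [0,0,-0.17],"dr": [0,0,0]}]'

```text
time_s: 20.88
position: [0.4811, -0.1855, 0.3425]
tcp_rot: [[-0.964, 0.265, -0.002], [0.265, 0.964, -0.0], [0.002, -0.001, -1.0]]
force: [0.1, -0.8, -6.1]
opening: 0.161
grasp_force: 30.0
```

```bash
python3 - <<'E'
from h import *
c=viewer.capture("side");cv2.imwrite("pics/s2.png",cv2.resize(c["color"][60:280,130:390,::-1],None,fx=3,fy=2.7))
s=bot.read_state();R=np.array(s["tcp_rot"]);p=np.array(s["position"]);print(p,R.T@(np.array([.445,.206,p[2]])-p))
E
```

```text
[ 0.48071558 -0.18524958  0.34136193] [0.13821464 0.36776111 0.00056028]
```

View pics/s2.png

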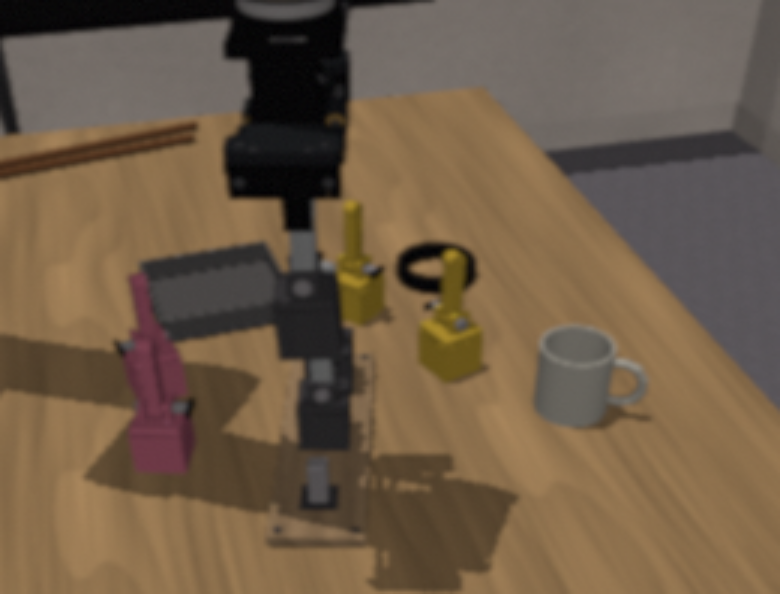

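The side view shows the head hanging upright, clear of the bare stub at (318,490), with the other two still seated. I carry it to the tray.

>>> servo_tool --targets '[{"offset": [0.002,0.005,0],"dr": [0,0,0]},{"offset": [0.006,0.017,0],"dr": [0,0,0]},{"offset": [0.013,0.034,0],"dr": [0,0,0]},{"offset": [0.022,0.058,0],"dr": [0,0,0]},{"offset": [0.031,0.083,0],"dr": [0,0,0]},{"offset": [0.041,0.109,0],"dr": [0,0,0]},{"offset": [0.051,0.136,0],"dr": [0,0,0]},{"offset": [0.061,0.163,0],"dr": [0,0,0]},{"offset": [0.071,0.19,0],"dr": [0,0,0]},{"offset": [0.081,0.217,0],"dr": [0,0,0]},{"offset": [0.091,0.244,0],"dr": [0,0,0]},{"offset": [0.102,0.271,0],"dr": [0,0,0]},{"offset": [0.112,0.298,0],"dr": [0,0,0]},{"offset": [0.121,0.323,0],"dr": [0,0,0]},{"offset": [0.129,0.344,0],"dr": [0,0,0]},{"offset": [0.135,0.359,0],"dr": [0,0,0]},{"offset": [0.138,0.367,0],"dr": [0,0,0]},{"offset": [0.138,0.367,0],"dr": [0,0,0]},{"offset": [0.138,0.367,0],"dr": [0,0,0]}]'

```text
time_s: 22.52
position: [0.4446, 0.2049, 0.3413]
tcp_rot: [[-0.965, 0.264, -0.005], [0.264, 0.965, -0.0], [0.005, -0.002, -1.0]]
force: [-0.6, -0.3, -5.7]
opening: 0.157
grasp_force: 30.0
```

>>> servo_tool --targets '[{"offset": [0,0,0.005],"dr": [0,0,0]},{"offset": [0,0,0.015],"dr": [0,0,0]},{"offset": [0,0,0.03],"dr": [0,0,0]},{"offset": [0,0,0.045],"dr": [0,0,0]},{"offset": [0,0,0.06],"dr": [0,0,0]},{"offset": [0,0,0.075],"dr": [0,0,0]},{"offset": [0,0,0.09],"dr": [0,0,0]},{"offset": [0,0,0.105],"dr": [0,0,0]},{"offset": [0,0,0.12],"dr": [0,0,0]},{"offset": [0,0,0.135],"dr": [0,0,0]},{"offset": [0,0,0.15],"dr": [0,0,0]},{"offset": [0,0,0.165],"dr": [0,0,0]},{"offset": [0,0,0.177],"dr": [0,0,0]},{"offset": [0,0,0.186],"dr": [0,0,0]},{"offset": [0,0,0.193],"dr": [0,0,0]},{"offset": [0,0,0.198],"dr": [0,0,0]},{"offset": [0,0,0.201],"dr": [0,0,0]},{"offset": [0,0,0.201],"dr": [0,0,0]},{"offset": [0,0,0.201],"dr": [0,0,0]}]'

```text
time_s: 24.1
position: [0.4451, 0.2052, 0.1412]
tcp_rot: [[-0.964, 0.265, -0.003], [0.265, 0.964, 0.001], [0.003, 0.0, -1.0]]
force: [1.1, 0.5, -5.1]
opening: 0.16
grasp_force: 30.0
```

Still hanging at 5.5 N. I take one picture to check its place, then lower finely.

```bash
python3 - <<'E'
from h import *
a=viewer.capture("side")["color"][130:210,150:270,::-1];b=viewer.capture("top")["color"][195:295,105:225,::-1]
f=lambda i:cv2.resize(i,(400,int(400*i.shape[0]/i.shape[1])),interpolation=cv2.INTER_CUBIC)
a=f(a);b=f(b);h=max(len(a),len(b))
p=lambda i:cv2.copyMakeBorder(i,0,h-len(i),0,0,cv2.BORDER_CONSTANT)
cv2.imwrite("pics/tr.png",np.clip(np.hstack([p(a),p(b)])*1.6,0,255).astype(np.uint8))
E
```

```text
(no output)
```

View pics/tr.png

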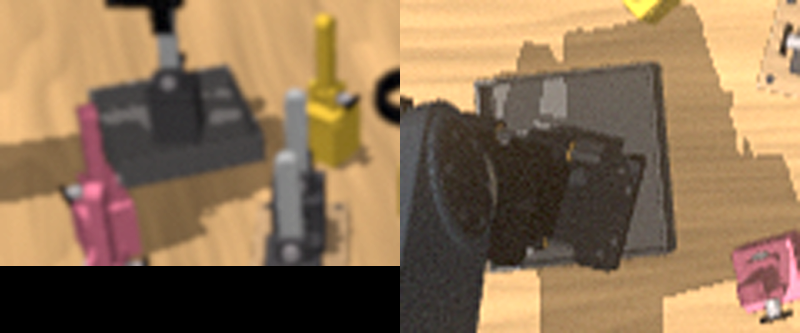

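>>> servo_tool --targets '[{"offset": [0,0,0.002],"dr": [0,0,0]},{"offset": [0,0,0.004],"dr": [0,0,0]},{"offset": [0,0,0.006],"dr": [0,0,0]},{"offset": [0,0,0.007],"dr": [0,0,0]},{"offset": [0,0,0.007],"dr": [0,0,0]}]'

```text
time_s: 24.62
position: [0.4444, 0.2051, 0.1336]
tcp_rot: [[-0.964, 0.265, -0.004], [0.265, 0.964, 0.001], [0.004, -0.0, -1.0]]
force: [-0.7, -0.9, -5.6]
opening: 0.157
grasp_force: 30.0
```

The head hangs upright over the middle of the tray and has not touched yet.

>>> servo_tool --targets '[{"offset": [0,0,0.0007],"dr": [0,0,0]},{"offset": [0,0,0.0014],"dr": [0,0,0]},{"offset": [0,0,0.002],"dr": [0,0,0]},{"offset": [0,0,0.0025],"dr": [0,0,0]},{"offset": [0,0,0.0025],"dr": [0,0,0]}]'

```text
time_s: 25.03
position: [0.4448, 0.2052, 0.1314]
tcp_rot: [[-0.964, 0.265, -0.003], [0.265, 0.964, 0.001], [0.003, 0.0, -1.0]]
force: [-0.1, 0.5, -5.4]
opening: 0.156
grasp_force: 30.0
```

>>> servo_tool --targets '[{"offset": [0,0,0.0005],"dr": [0,0,0]},{"offset": [0,0,0.001],"dr": [0,0,0]},{"offset": [0,0,0.001],"dr": [0,0,0]},{"offset": [0,0,0.001],"dr": [0,0,0]}]'

```text
time_s: 25.37
position: [0.4457, 0.2051, 0.131]
tcp_rot: [[-0.964, 0.265, -0.001], [0.265, 0.964, 0.001], [0.001, 0.001, -1.0]]
force: [1.3, -1.1, 1.2]
opening: 0.158
grasp_force: 30.0
```

Seated: the weight is on the tray. I release and rise.

>>> servo_tool --targets '[{"offset": [0,0,0],"dr": [0,0,0]},{"offset": [0,0,0],"dr": [0,0,0]},{"offset": [0,0,0],"dr": [0,0,0]},{"offset": [0,0,0],"dr": [0,0,0]},{"offset": [0,0,0],"dr": [0,0,0]},{"offset": [0,0,0],"dr": [0,0,0]},{"offset": [0,0,-0.02],"dr": [0,0,0]},{"offset": [0,0,-0.05],"dr": [0,0,0]},{"offset": [0,0,-0.08],"dr": [0,0,0]},{"offset": [0,0,-0.11],"dr": [0,0,0]},{"offset": [0,0.03,-0.13],"dr": [0,0,0]},{"offset": [0,0.06,-0.13],"dr": [0,0,0]},{"offset": [0,0.1,-0.13],"dr": [0,0,0]},{"offset": [0,0.14,-0.13],"dr": [0,0,0]},{"offset": [0,0.17,-0.13],"dr": [0,0,0]},{"offset": [0,0.17,-0.13],"dr": [0,0,0]},{"offset": [0,0.17,-0.13],"dr": [0,0,0]}]' --gripper 0

```text
time_s: 26.78
position: [0.4898, 0.3702, 0.2596]
tcp_rot: [[-0.965, 0.263, -0.004], [0.263, 0.965, 0.0], [0.004, -0.001, -1.0]]
force: [-0.5, -1.0, -0.3]
opening: 0.499
grasp_force: 0.0
```

```bash
python3 - <<'E'
from h import *
a=viewer.capture("side")["color"][120:270,150:290,::-1];b=viewer.capture("top")["color"][175:295,115:325,::-1]
f=lambda i:cv2.resize(i,(400,int(400*i.shape[0]/i.shape[1])),interpolation=cv2.INTER_CUBIC)
a=f(a);b=f(b);h=max(len(a),len(b))
p=lambda i:cv2.copyMakeBorder(i,0,h-len(i),0,0,cv2.BORDER_CONSTANT)
cv2.imwrite("pics/end.png",np.clip(np.hstack([p(a),p(b)])*1.6,0,255).astype(np.uint8))
E
```

```text
(no output)
```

View pics/end.png

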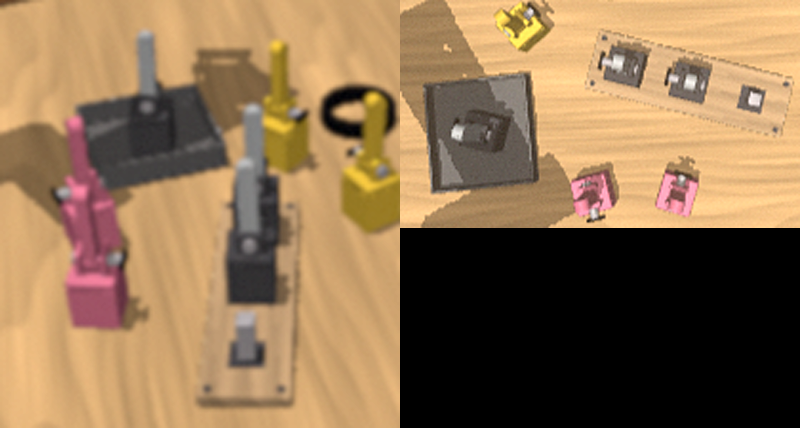

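The loose head stands upright near the tray's middle, at (485,130) in the right-hand view. The two sound heads are seated at (625,65) and (690,80), and nothing else looks moved.

```bash
python3 -c "
from h import *
print(ticket.hand_in())"
```

```text
the job is handed in; nothing more can be done
None
```

The job is handed in, with no verdict returned: the head on the stub nearest the pedal was loose and now stands upright in the tray; the other two resisted and stay seated, though I rocked the middle one only away from the robot.

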